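# Third hand at the harmonica jig

## Robot

A 6-joint arm with a two-finger parallel gripper is mounted at the origin on the work surface. World frame = base frame: x ahead of the robot, y to its left, z up, the work surface at z = 0. Lengths are in mm, angles in rad, forces in N, time in s.
With the tool pointing down it reaches from about 400 to 925 mm from the base axis. Payload 12.5 kg.
Tool frame: the origin (TCP) lies at the very end of the fingers, on their centre line; the grasp point (between the pads) lies 19 mm behind it (env.grasp_offset is the distance from the TCP to the grasp point, in mm); z points along the fingers, y is the direction in which the jaws open and shut (so a half turn about z gives the same grasp; the last joint's range is limited). The gripper opens to 95 mm and grips with 3 to 60 N. Pads are 20 mm wide; open, the fingers measure 119 mm over their backs; the gripper's body (75 mm by 180 mm) begins 59 mm behind the grasp point.
Start: joints at [-1.351, 0.491, 1.559, -0, 1.092, -0.106], TCP at [200.065, -592.132, 214.661] pointing down, gripper open.
Joint ranges: [-3.1, 3.1], [-0.84, 2.19], [0.05, 2.79], [-1.13, 4.28], [0.06, 2.93], [-2.69, 2.69]. Speed limits (rad/s): [2.22, 2.22, 2.79, 3.14, 3.14, 3.14].

## Interface

Orientations are given as [roll, pitch, yaw] about the fixed x, y, z axes, in that order (R = Rz(yaw) Ry(pitch) Rx(roll)).
In Python, from cell import env gives the robot as it stands. The module is installed in compiled form; this text tells all that it offers.
- The arm moves only by the shell command python3 -m pendant 'ROWS'. ROWS is JSON, one flat list of numbers, 5 for each row, row after row: the shift along the tool's x, y, z as a fraction of full scale, then the turn about the tool's z as a fraction of full scale, then the gripper's target within -1 to 1 (shut at 1, half-way at 0, fully open at -1). In form: [x, y, z, turn, grip, x, y, z, turn, grip, ...]. A call has 1 to 10 rows; each row shifts and turns the commanded pose from where the row before left it, along the tool's axes as they then stand; what a row does not reach is not made up. Full scale, the value 1, is 0.4 m for a shift and 180 degrees for a turn. A row lasts 1/8 s, in which the tool goes at most 62.5 mm and 10.7 degrees, less where a joint would pass 70% of its speed; a pose out of reach is approached as far as the arm can. A call with a number of a shift or a turn outside -1 to 1 is refused whole. A call with a gripper value outside its range is refused whole. The fingers move at their own pace and stop on an object; the grip force is fixed at half the most. Time passes only in rows, so rows that do not move let the fingers close. It gives the time, the measured TCP pose, the force and the opening at its end, in the units of the state.
- env.state(): the state, without advancing time (a new reading comes with each control period).
- env.read_camera(name): name is "side" or "top" or "wrist"; returns the picture (420x560x3 uint8, red, green, blue); there is no depth.
- env.camera_model(name): a dict with "fx", "fy", "cx", "cy" (pixels), "view" (4x4, takes a point from world to camera coordinates); the wrist camera has in their place "tool_from_camera" (4x4, takes a point from camera to tool coordinates, whose origin is the TCP and whose axes are the flange's). Camera axes: x right, y down, z forward; pixel columns grow to the right and rows downward; lengths in mm; the calibration is good to about 2 mm. A picture is of the moment at which its call begins: read the wrist's pose just before it. camera_model takes no time and is no camera call.
- env.job_done(): hands the job in, once; it reports no verdict.
Trained networks look in the newest picture that a camera, given by its name, has taken for a name from the list of things; names that differ only in an ending like _2 or _b are one class to them, and where a whole thing is asked for, a point or a joint stands for the part that bears it (a point fixed in the world has none). Each returns a list of dicts, best first, with "confidence" (0 to 1); they miss things now and then, are a little off and sometimes report something else, mostly with a low value. They report only what shows in the picture. A call takes as long as a camera call. They do not tell look-alikes from the thing itself.
- env.masks_of(thing, camera): "region" (420x560 bool, what is visible of it).
- env.landmark_of(thing, camera): "xyz" ([x, y, z] in mm, in world coordinates, good to about 4 mm: a listed point, or the origin of a listed thing).
The state is a dict: "t": time; "joints": joint angles; "qvel": joint speeds; "tau": joint torques, N m; "eef_pos": TCP position; "tcp_rot": TCP orientation; "ft_force": force on the tool from outside, world axes, zero at the start; "moment": the same for the moment, N m; "opening": opening from 0.0 (shut) to 1.0 (fully open).
Only numpy, scipy, OpenCV 4.12 (cv2) and the standard library are available. Lean on these libraries where they do the work, as an engineer would, in place of code of your own. Each camera call takes 0.05 s, during which the arm holds its last target.

## Task

Slide the jig's bolt by its red knob fully home into the brass keeper, so that the sprung orange rubber stop pad stands across the end of the black bed. Then take the blue comb, lay it flat, centred and lengthwise on that bed and press its end squarely against the pad with a steady push of about 7 newtons (the pad's red pointer over the green mark), never ramming the pad, and finish while still holding it there, so that I can drive the screws. Leave everything else on the bench, and the pump's toggle, as it is.

Things in the scene. Friction and masses are not known exactly. Their poses are not given: they have to be found in the camera images.
- jig_bed (a point): fixed jig: base plate 10 mm thick (x -100 to 100, y -75 to 165 mm about this point) with a narrow black bed, 22 wide, top 34 mm above the bench (24 above the plate). Point: on the bed's top, on its centre line. x: along the bed to the stop end (bed spans x -75 to 40), y: across, to the side the bolt is drawn to, z: up. The bolt runs along y at x 71 to 82 before a rail that is 20 mm above the bed
- keeper (a point): the jig's brass keeper, a bridge 22 mm wide that the bolt's end enters; point at the middle of its top, 21 mm above the bed's top, at x = 78.5, y = -46 mm in the jig_bed frame
- bolt (a joint): the flat steel bolt that slides across the jig, in m: 0 drawn (far to the jig's +y), growing as it slides to the jig's -y; 0.065 = fully home in the keeper. It drags with about 2.5 N and stays where it is left
- bolt_knob (a point): the bolt's upright red knob, moving with it: a post 12 mm in diameter (15 mm cap in the topmost 4 mm), rising from 16 to 58 mm above the level of the bed's top; point on its axis, 44 mm above that level, where it can be pinched. Bolt home: at x = 76.5, y = 75 mm in the jig_bed frame; drawn: y = 140 mm
- pad: sprung orange rubber stop pad, 28 wide, 12 high, 10 mm thick, carried by the bolt; origin at the centre of the face that the comb meets, x into the pad (jig's x). Bolt home, unloaded: at x 45, y 0, z 7.5 mm in the jig_bed frame. Gives way along x by 1 mm per newton from zero, bottoms at 14 mm. Its red pointer passes over a green mark (5 mm) on a white scale; on the mark = 4.5 to 9.5 mm of travel
- comb_center (a point): the blue anodised comb with a stainless reed plate on top, one rigid loose piece, 110 x 28 x 9.5 mm, about 70 g; the point is its centre, 4.75 mm above its underside. x: along its length, y: across it, z: up. It starts flat on the bench at the jig's right (-y) side; either end may meet the pad
- cover_plate: bystander: chrome cover plate, 126 x 28 x 10 mm, loose on the bench near the comb (they may swap places); origin under its centre
- reed_plate: bystander: bare stainless reed plate, 104 x 26 x 2 mm, flat on the bench; origin under its centre
- reed_wrench: bystander: reed wrench with yellow plastic handle, 158 mm long along its x, 18 mm high, lying on the bench; origin under its middle
- screw_dish: bystander: small steel screw dish, 70 mm across, 25 mm high; origin under its centre
- wood_comb: bystander: wooden comb, 104 x 27 x 7 mm; origin under its centre
- pump_toggle_tip (a point): bystander: tip of the short black toggle on top of the vacuum pump box (180 x 160 x 122 mm, green, to the left of the jig)
Mind the look-alikes: they are no part of the job. Leave any turquoise look-alike of the part that bears comb_center alone.

How it is judged:
By the outcome, as a careful person would: the job done as asked, in the order asked, and still so for the second after the job is handed in, while the arm keeps its last pose, push and grip.
It also fails if it takes over 58 s, if anything falls off the work surface, if the arm or the gripper's body presses on something with over 40 N, if the wrist force passes 120 N, or if a joint passes its speed limit or range.

## Working session

There is one attempt and no reset: what is moved stays moved. The work goes in short steps, Python scripts to look and compute and a shell command to move; the robot and the scene stay as the last step left them, time stands still between calls to the robot, and variables do not carry over. Pictures are saved under pics/ and viewed, and the job is handed in when it is done.

```bash
mkdir -p pics; python3 - <<'E'
from cell import env
import cv2
s=env.state();print(s)
for c in("top","side","wrist"):
    im=env.read_camera(c);cv2.imwrite(f"pics/{c}0.png",im[:,:,::-1])
    m=env.camera_model(c);print(c,{k:(v if not hasattr(v,'round') else v.round(3) if hasattr(v,'shape') else v) for k,v in m.items()})
for n in["jig_bed","keeper","bolt_knob","pad","comb_center","cover_plate","pump_toggle_tip"]:
    for c in("top","side"):
        print(n,c,[(round(d["confidence"],2),[round(float(x)) for x in d["xyz"]]) for d in env.landmark_of(n,c)])
print(env.state()["t"])
E
```

```text
{'t': 0.0, 'joints': array([-1.35060617e+00,  4.91556394e-01,  1.55941845e+00,  7.76406889e-06,
        1.09170252e+00, -1.05616856e-01]), 'qvel': array([ 0.00092835,  0.00119796, -0.00111243, -0.00030503,  0.00061951,
       -0.00094368]), 'tau': array([-6.02208365e-04, -6.12645435e+01, -2.58185148e+01,  6.92631374e-02,
        4.81900130e-02, -1.38293613e-04]), 'eef_pos': array([ 200.00890162, -591.89106154,  214.07439071]), 'tcp_rot': array([-3.14051471e+00, -1.21198789e-04,  3.25803365e-01]), 'ft_force': array([-0.40251971, -0.09226794,  0.30464462]), 'moment': array([0.06713334, 0.02757119, 0.01285365]), 'opening': 1.0022794832236326}
top {'fx': 540.9828189948587, 'fy': 540.9828189948587, 'cx': 281.21751941450225, 'cy': 207.41621703333624, 'view': array([[ 2.800000e-02, -1.000000e+00,  6.000000e-03, -4.388300e+01],
       [-9.890000e-01, -2.900000e-02, -1.440000e-01,  5.371990e+02],
       [ 1.440000e-01, -2.000000e-03, -9.900000e-01,  1.625483e+03],
       [ 0.000000e+00,  0.000000e+00,  0.000000e+00,  1.000000e+00]])}
side {'fx': 413.7045292244136, 'fy': 413.7045292244136, 'cx
[... 817 characters left out ...]
30])]
keeper top [(0.75, [592, -19, 54]), (0.52, [466, -324, 7])]
keeper side [(0.86, [588, -23, 54])]
bolt_knob top [(0.6, [575, 147, 76])]
bolt_knob side [(0.58, [583, 153, 77])]
pad top [(0.55, [348, -420, -2]), (0.51, [551, 70, 40]), (0.25, [511, 21, 32])]
pad side [(0.73, [558, -215, 0]), (0.47, [551, 75, 43]), (0.26, [580, 150, 79])]
comb_center top [(0.85, [367, -567, 3]), (0.69, [548, -427, 9]), (0.6, [466, -325, 5])]
comb_center side [(0.6, [471, -330, 6]), (0.5, [552, -430, 6]), (0.25, [561, -217, -3])]
cover_plate top [(0.53, [560, -215, -2])]
cover_plate side [(0.79, [557, -216, -1])]
pump_toggle_tip top [(0.4, [480, 435, 169])]
pump_toggle_tip side [(0.46, [478, 438, 174])]
0.85
```

View pics/top0.png

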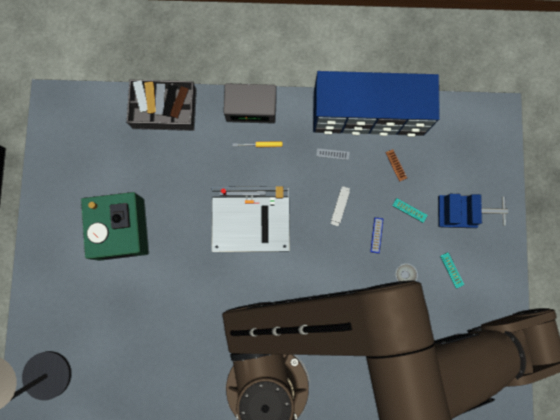

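View pics/side0.png

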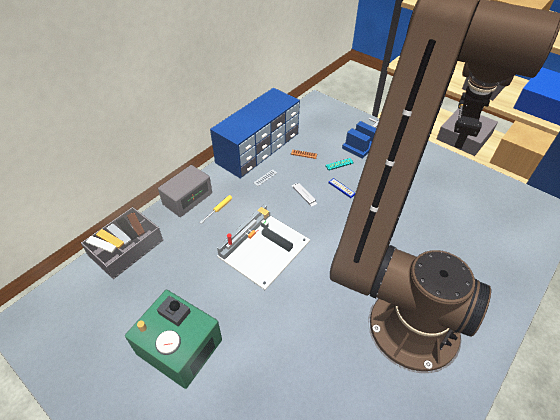

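View pics/wrist0.png

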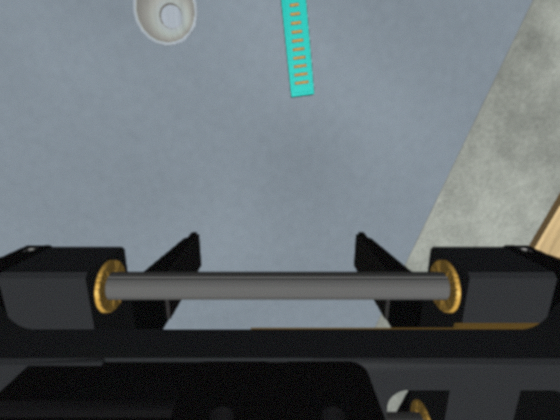

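The top view shows the blue comb at (377,235) and turquoise look-alikes at (410,210) and (452,270). The jig is at (250,223) with the bolt drawn to the left. I'll look closer on the way past the comb.

```bash
python3 -m pendant '[0.1,-0.055,0,0,-1, 0.13,-0.071,0,0,-1, 0.13,-0.071,0,0,-1, 0.13,-0.071,0,0,-1, 0.13,-0.071,0,0,-1, 0.13,-0.071,0,0,-1, 0.03,-0.016,0,0.052,-1, 0,0,0,0.052,-1, 0,0,0,0,-1, 0,0,0,0,-1]'
cat > h.py <<'E'
from cell import env
import numpy as np, cv2
from scipy.spatial.transform import Rotation as Ro
def cam(c,s):
    m=env.camera_model(c);K=np.array([[m['fx'],0,m['cx']],[0,m['fy'],m['cy']],[0,0,1]])
    if c=='wrist':
        T=np.eye(4);T[:3,:3]=Ro.from_euler('xyz',s['tcp_rot']).as_matrix();T[:3,3]=s['eef_pos']
        V=np.linalg.inv(T@np.array(m['tool_from_camera']))
    else: V=np.array(m['view'])
    return K,V
def proj(c,s,P):
    K,V=cam(c,s);P=np.atleast_2d(P);q=(V[:3,:3]@P.T).T+V[:3,3];q=(K@q.T).T;return q[:,:2]/q[:,2:]
def back(c,s,uv,z):
    K,V=cam(c,s);o=-V[:3,:3].T@V[:3,3];out=[]
    for u,v in np.atleast_2d(uv):
        d=V[:3,:3].T@np.linalg.solve(K,[u,v,1]);out.append(o+d*(z-o[2])/d[2])
    return np.array(out)
def snap(c,name):
    s=env.state();im=env.read_camera(c);cv2.imwrite(f'pics/{name}.png',im[:,:,::-1]);return s,im
def lm(n,c):
    return [(round(d["confidence"],2),np.round(d["xyz"],1).tolist()) for d in env.landmark_of(n,c)]
E
python3 - <<'E'
from h import *
s,im=snap('wrist','w1');print(s['eef_pos'],s['tcp_rot'],s['t'])
print(lm('comb_center','wrist'),lm('cover_plate','wrist'))
for d in env.masks_of('comb_center','wrist'):
    r=d['region'];ys,xs=np.nonzero(r);print(d['confidence'],xs.mean(),ys.mean(),im[r].mean(0))
    rect=cv2.minAreaRect(np.stack([xs,ys],1).astype(np.float32));b=cv2.boxPoints(rect);print(b.round(),back('wrist',s,b,9.5).round(1))
E
```

```text
t: 2.1
eef_pos: [441.0, -331.0, 214.7]
tcp_rot: [3.141, -0.0, 0.002]
ft_force: [0.8, 0.1, 0.7]
opening: 1.0
[ 440.96067629 -331.01233352  214.67372771] [ 3.14147202e+00 -2.38950549e-05  2.24508298e-03] 2.1
[(0.92, [548.8, -431.0, 3.3]), (0.79, [365.1, -559.2, 5.8]), (0.68, [468.1, -326.1, 5.5])] [(0.68, [557.1, -211.0, 0.0])]
0.81 439.4830590513069 225.92352371732818 [ 65.33978703 169.21393998 155.85382381]
[[421. 208.]
 [444. 201.]
 [459. 245.]
 [435. 253.]] [[ 414.1 -518.9    9.5]
 [ 424.6 -547.7    9.5]
 [ 362.5 -576.8    9.5]
 [ 351.2 -546.9    9.5]]
0.62 274.5849639546859 164.35684860968075 [141.06179197 148.51390319 176.62100927]
[[258. 206.]
 [268. 120.]
 [292. 123.]
 [281. 209.]] [[ 416.5 -305.3    9.5]
 [ 524.7 -319.7    9.5]
 [ 521.4 -348.6    9.5]
 [ 412.7 -336.2    9.5]]
0.57 358.7910767910768 98.4045474045474 [ 76.11540112 187.43586444 171.94809095]
[[313.  87.]
 [327.  64.]
 [405. 110.]
 [391. 133.]] [[ 562.9 -373.4    9.5]
 [ 588.  -388.5    9.5]
 [ 537.1 -485.1    9.5]
 [ 510.1 -471.3    9.5]]
```

View pics/w1.png

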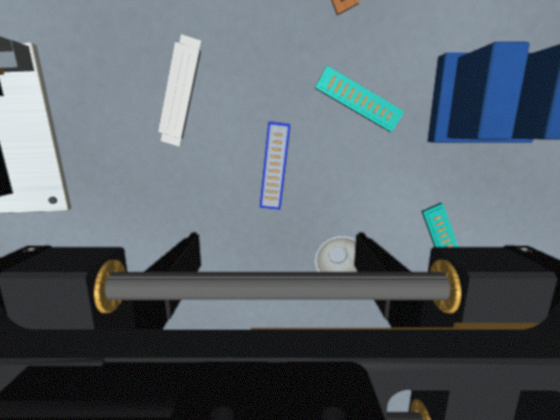

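The wrist view shows the blue-edged comb at (275,165), at about (469,-327) with yaw −7°. The white cover plate and the turquoise pieces stand clear of it. Next I'll look at the jig.

```bash
python3 -m pendant '[0.01,-0.12,0,0,-1, 0.01,-0.14,0,0,-1, 0.01,-0.14,0,0,-1, 0.01,-0.14,0,0,-1, 0.01,-0.14,0,0,-1, 0.01,-0.14,0,0,-1, 0.01,-0.12,0,0,-1, 0,-0.03,0,0,-1, 0,0,0,0,-1, 0,0,0,0,-1]'
python3 - <<'E'
from h import *
s,im=snap('wrist','w2');print(s['eef_pos'],s['tcp_rot'],s['t'])
for n in ['jig_bed','keeper','bolt_knob','pad']:print(n,lm(n,'wrist'))
E
```

```text
t: 3.55
eef_pos: [469.5, 56.1, 214.6]
tcp_rot: [3.141, 0.0, -0.002]
ft_force: [0.1, -0.7, 0.2]
opening: 1.002
[469.50211255  56.06249866 214.56676932] [ 3.14133951e+00  8.67052190e-05 -1.78176219e-03] 3.55
jig_bed [(0.6, [509.5, 22.3, 31.9])]
keeper [(0.8, [591.9, -21.0, 54.7])]
bolt_knob []
pad [(0.82, [552.2, 74.1, 43.4])]
```

View pics/w2.png

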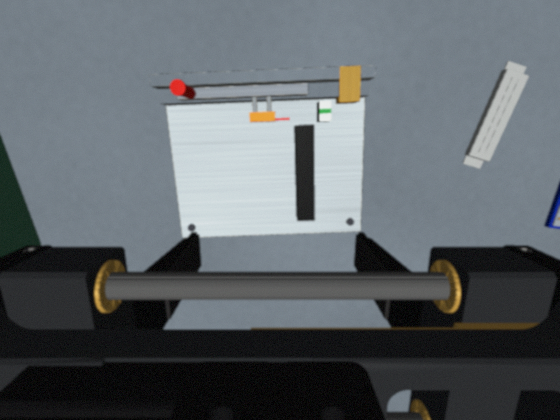

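```bash
python3 - <<'E'
import cv2
im=cv2.imread('pics/w2.png');c=im[60:240,150:380];cv2.imwrite('pics/w2z.png',cv2.resize(c,None,fx=3.2,fy=3.2,interpolation=cv2.INTER_CUBIC))
E
```

```text
(no output)
```

View pics/w2z.png

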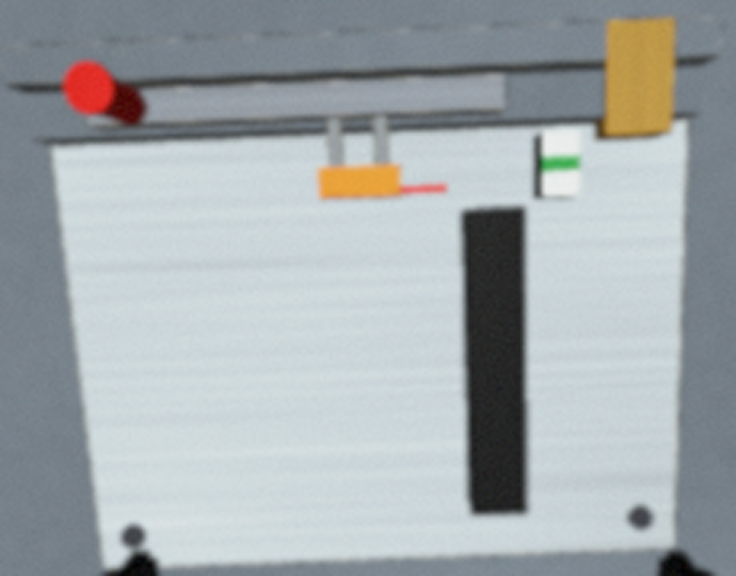

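```bash
cat > fit.py <<'E'
from h import *
from scipy.optimize import least_squares
def W(p,J):
    c,s_=np.cos(p[2]),np.sin(p[2]);J=np.atleast_2d(J).astype(float)
    return np.c_[p[0]+c*J[:,0]-s_*J[:,1],p[1]+s_*J[:,0]+c*J[:,1],34+J[:,2]]
E
python3 - <<'E'
from fit import *
s=dict(eef_pos=np.array([469.502,56.062,214.567]),tcp_rot=np.array([3.14133951,8.67e-05,-1.7818e-3]))
Z=np.array([[88,88],[524,209],[527,511],[105,568],[675,548],[640,517],[133,536]]);
J=[[76.5,140,58],[40,-11,0],[-75,-11,0],[-100,165,-24],[-100,-75,-24]]
uv=Z[:5]/3.2+[150,60]
f=lambda p:(proj('wrist',s,W(p,J))-uv).ravel()
r=least_squares(f,[510,21,0.03]);print(r.x,r.fun.reshape(-1,2).round(1))
p=r.x
for n,j in dict(knob=[76.5,140,44],knobhome=[76.5,75,44],keeper=[78.5,-46,21],pad=[45,65,7.5]).items():print(n,W(p,j).round(1))
print((proj('wrist',s,W(p,[[78.5,-35,21],[78.5,-57,21],[40,11,0],[45,65+14,13.5],[45,51,13.5]]))-[150,60])*3.2)
K=dict(knob=[76.5,140,58],a=[40,-11,0],b=[-75,-11,0],k=[78.5,-46,21])
E
```

```text
[5.05547977e+02 1.70768665e+01 3.50819615e-03] [[-10.   -2.6]
 [  7.    1. ]
 [  3.2   2.8]
 [  0.9  -1.7]
 [  1.8   3.6]]
knob [[581.6 157.3  78. ]]
knobhome [[581.8  92.3  78. ]]
keeper [[584.2 -28.6  55. ]]
pad [[550.3  82.2  41.5]]
[[633.14390354  87.66893102]
 [700.67556132  87.25767357]
 [485.00820142 212.55034778]
 [289.84420301 197.72224198]
 [371.59857159 197.23270565]]
```

```bash
python3 - <<'E'
from fit import *
s=dict(eef_pos=np.array([469.502,56.062,214.567]),tcp_rot=np.array([3.14133951,8.67e-05,-1.7818e-3]))
Z=np.array([[88,88],[524,209],[527,511],[105,568],[675,548],[53,145],[320,169],[400,166],[606,21],[676,20]]);
J=lambda d:[[76.5,140-d,58],[40,-11,0],[-75,-11,0],[-100,165,-24],[-100,-75,-24],[71,165,-24],[45,79-d,13.5],[45,51-d,13.5],[90,-35,21],[90,-57,21]]
uv=Z/3.2+[150,60]
w=np.array([[1,1]]*5+[[1,0]]+[[1,1]]*2+[[1,0]]*2)
f=lambda p:((proj('wrist',s,W(p,J(p[3])))-uv)*w).ravel()
r=least_squares(f,[510,21,0.03,10],loss='soft_l1');print(r.x,(proj('wrist',s,W(r.x,J(r.x[3])))-uv).round(1))
p=r.x
for n,j in dict(knob=[76.5,140-p[3],44],knobhome=[76.5,75,44],keeper=[78.5,-46,21],bed=[0,0,0]).items():print(n,W(p,j).round(1))
E
```

```text
[5.08538366e+02 2.31496923e+01 3.80283053e-02 1.76879770e+01] [[-0.  -1.2]
 [ 0.6 -2. ]
 [ 0.5  0.2]
 [-0.8  0.2]
 [ 0.1 -0.4]
 [-1.7 -2.1]
 [-0.2  8.1]
 [ 0.3  8. ]
 [ 0.4  4.6]
 [-0.1  4. ]]
knob [[580.3 148.3  78. ]]
knobhome [[582.1 101.   78. ]]
keeper [[588.7 -19.8  55. ]]
bed [[508.5  23.1  34. ]]
```

```bash
python3 -m pendant '[0.07,-0.0575,0,-0.0127,-1, 0.105,-0.0865,0,0,-1, 0.105,-0.0865,0,0,-1, 0,0,0.1,0,-1, 0,0,0.1,0,-1, 0,0,0.1,0,-1, 0,0,0.0515,0,-1, 0,0,0.03,0,-1, 0,0,0,0,-1]'
python3 - <<'E'
from h import *
s,im=snap('wrist','w3');print(s['eef_pos'],s['tcp_rot'],s['t'])
snap('side','s3')
print(lm('bolt_knob','wrist'),lm('bolt_knob','side'))
cv2.imwrite('pics/s3z.png',cv2.resize(cv2.imread('pics/s3.png')[180:300,180:340],None,fx=4,fy=4))
E
```

```text
t: 4.92
eef_pos: [578.7, 152.2, 61.7]
tcp_rot: [3.141, 0.001, 0.039]
ft_force: [0.5, -0.4, 0.2]
opening: 0.999
[578.70322738 152.24958828  61.65575912] [3.14140091e+00 8.02122685e-04 3.86626123e-02] 4.925
[(0.64, [582.0, 149.4, 76.1])] [(0.72, [580.3, 150.3, 80.3])]
```

View pics/w3.png

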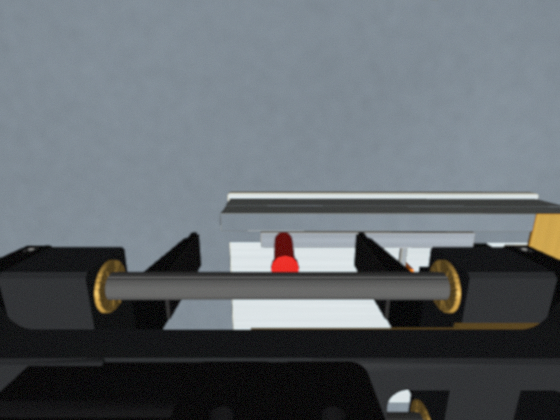

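View pics/s3z.png

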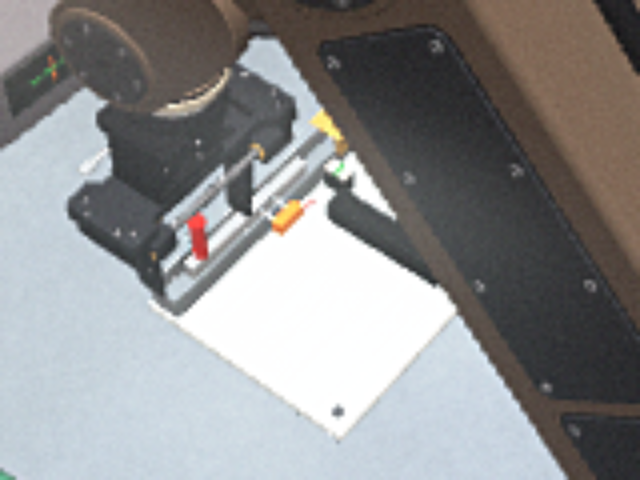

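The knob is between the jaws and near centre, at (285,260) in the wrist view. I'll make a small correction and close.

```bash
python3 -m pendant '[0.006,0.006,0,0,-1, 0,0,0,0,1, 0,0,0,0,1, 0,0,0,0,1, 0,0,0,0,1, 0,0,0,0,1, 0,0,0,0,1, 0,0,0,0,1]'
```

```text
t: 6.12
eef_pos: [581.2, 150.2, 62.0]
tcp_rot: [3.141, 0.0, 0.039]
ft_force: [0.3, 0.9, -0.8]
opening: 0.325
```

```bash
python3 -m pendant '[0,0,0,0,1, 0,0,0,0,1, 0,0,0,0,1, 0,0,0,0,1]'
```

```text
t: 6.62
eef_pos: [581.2, 150.1, 62.0]
tcp_rot: [3.141, 0.0, 0.039]
ft_force: [-0.3, -2.8, -0.4]
opening: 0.134
```

Opening 0.134 is about 12.7 mm, so the knob is held. Now I'll slide it.

```bash
python3 -m pendant '[0,0.02,0,0,1, 0,0.03,0,0,1, 0,0.03,0,0,1, 0,0.02,0,0,1, 0,0,0,0,1]'
```

```text
t: 7.25
eef_pos: [582.8, 109.0, 62.0]
tcp_rot: [3.141, 0.0, 0.038]
ft_force: [-1.3, -2.2, 0.1]
opening: 0.135
```

```bash
python3 -m pendant '[0,0.005,0,0,1, 0,0.004,0,0,1, 0,0,0,0,1]'
```

```text
t: 7.62
eef_pos: [582.9, 106.7, 62.0]
tcp_rot: [3.141, 0.0, 0.039]
ft_force: [-1.7, 0.3, 0.1]
opening: 0.136
```

```bash
python3 -m pendant '[0,0.005,0,0,1, 0,0.004,0,0,1, 0,0,0,0,1]'; python3 -m pendant '[0,0.004,0,0,1, 0,0,0,0,1]'
```

```text
t: 8.0
eef_pos: [583.0, 102.9, 62.0]
tcp_rot: [3.141, 0.0, 0.039]
ft_force: [-1.1, 1.8, 0.7]
opening: 0.138
t: 8.25
eef_pos: [583.1, 101.3, 62.0]
tcp_rot: [3.141, 0.0, 0.039]
ft_force: [-2.4, 1.1, -0.3]
opening: 0.135
```

```bash
python3 -m pendant '[0,0.004,0,0,1, 0,0,0,0,1]'; python3 -m pendant '[0,0.004,0,0,1, 0,0,0,0,1]'; python3 -m pendant '[0,0.003,0,0,1, 0,0,0,0,1]'
```

```text
t: 8.5
eef_pos: [583.1, 100.9, 62.0]
tcp_rot: [-3.14, -0.0, 0.039]
ft_force: [-1.8, 10.6, 0.3]
opening: 0.132
t: 8.75
eef_pos: [583.1, 100.7, 62.1]
tcp_rot: [-3.139, -0.0, 0.039]
ft_force: [-2.6, 22.0, 0.5]
opening: 0.135
t: 9.0
eef_pos: [583.1, 100.5, 62.2]
tcp_rot: [-3.138, -0.001, 0.039]
ft_force: [-2.2, 30.0, 1.3]
opening: 0.134
```

Force climbs to 30 N with no further travel, so the bolt is at its stop. I'll relax, open, rise and check.

```bash
python3 -m pendant '[0,-0.006,0,0,1, 0,0,0,0,-0.2, 0,0,0,0,-0.2, 0,0,0,0,-0.2, 0,0,0,0,-0.2, 0,0,0,0,-0.2, 0,0,-0.08,0,-0.2, 0,0,-0.13,0,-0.2, -0.1,0.06,-0.07,0,-0.2, -0.15,0.06,0,0,-0.2]'; python3 -m pendant '[0,0.06,0,0,-0.2, 0,0,0,0,-0.2, 0,0,0,0,-0.2]'
python3 - <<'E'
from h import *
s,im=snap('wrist','w4');print(s['eef_pos'].tolist(),s['tcp_rot'].tolist(),s['t'])
for n in ['jig_bed','keeper','bolt_knob','pad']:print(n,lm(n,'wrist'))
cv2.imwrite('pics/w4z.png',cv2.resize(im[:250,130:380,::-1],None,fx=3.2,fy=3.2,interpolation=cv2.INTER_CUBIC)[:600])
E
```

```text
t: 10.25
eef_pos: [487.4, 47.9, 175.7]
tcp_rot: [3.141, -0.004, 0.04]
ft_force: [-0.8, -0.8, 0.4]
opening: 0.601
t: 10.62
eef_pos: [488.4, 24.8, 174.0]
tcp_rot: [3.142, -0.0, 0.039]
ft_force: [-0.5, 0.7, -0.4]
opening: 0.597
[488.3681082620728, 24.791017180463275, 173.9826852769665] [3.141591047151505, -0.00017068250185725553, 0.03864729535436662] 10.625
jig_bed [(0.74, [506.9, 24.2, 32.5])]
keeper [(0.86, [590.0, -18.6, 53.9])]
bolt_knob [(0.9, [586.4, 100.4, 75.3])]
pad [(0.91, [553.2, 26.4, 43.0])]
```

View pics/w4z.png

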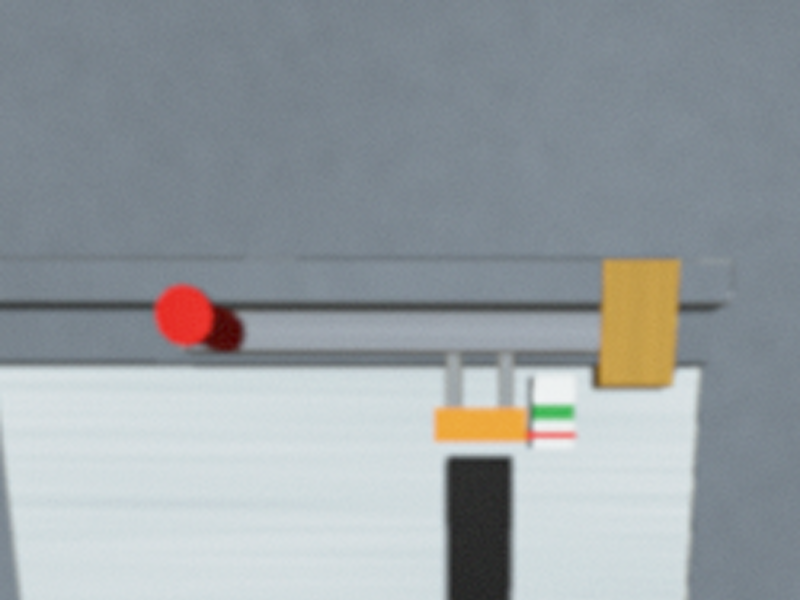

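```bash
python3 - <<'E'
from fit import *
S=[dict(eef_pos=np.array([469.502,56.062,214.567]),tcp_rot=np.array([3.14133951,8.67e-05,-1.7818e-3])),
dict(eef_pos=np.array([488.368,24.791,173.983]),tcp_rot=np.array([3.141591,-1.7e-4,.038647]))]
im=cv2.imread('pics/w4.png')[:,:,::-1].astype(int)
D=[(0,150,60,[[524,209],[527,511],[105,568],[675,548]],[[40,-11,0],[-75,-11,0],[-100,165,-24],[-100,-75,-24]]),
(1,130,0,[[185,315],[448,458],[511,458],[435,440],[528,440]],[[76.5,75,58],[40,11,0],[40,-11,0],[45,14,13.5],[45,-14,13.5]])]
def f(p):
    return np.concatenate([(proj('wrist',S[i],W(p,J))-(np.array(Z)/3.2+[ox,oy])).ravel() for i,ox,oy,Z,J in D])
r=least_squares(f,[510,21,0.03],loss='soft_l1');print(r.x,r.fun.reshape(-1,2).round(1) if 0 else f(r.x).reshape(-1,2).round(1))
E
```

```text
[5.07654463e+02 2.29991984e+01 3.60638267e-02] [[ 0.8 -1.2]
 [ 0.5  0.9]
 [-0.7  0.6]
 [ 0.   0.3]
 [-0.1 -0.2]
 [-0.7 -0.5]
 [ 1.1 -0.4]
 [-0.1  0.3]
 [-0.5  0.4]]
```

Refined jig pose is (508, 23, yaw 0.037). The bolt's end is in the keeper, the pad stands across the bed end and the red pointer is below the green mark, so unloaded. Next I'll go to the comb.

```bash
python3 -m pendant '[-0.0125,0.1,0,0,-0.2, -0.014,0.14,0,0,-0.2, -0.014,0.14,0,0,-0.2, -0.014,0.14,0,0,-0.2, -0.014,0.14,0,0,-0.2, -0.014,0.14,0,0,-0.2, 0,0.078,0,0,-0.2, 0,0,0,0.051,-0.2, 0,0,0,0,-0.2, 0,0,0,0,-0.2]'
python3 - <<'E'
from h import *
s,im=snap('wrist','w5');print(s['eef_pos'].tolist(),s['tcp_rot'].tolist(),s['t'])
print(lm('comb_center','wrist'))
for d in env.masks_of('comb_center','wrist'):
    r=d['region'];ys,xs=np.nonzero(r);print(d['confidence'],xs.mean(),ys.mean(),im[r].mean(0))
    rect=cv2.minAreaRect(np.stack([xs,ys],1).astype(np.float32));b=cv2.boxPoints(rect);print(b.round(),back('wrist',s,b,9.5).round(1))
E
```

```text
t: 12.12
eef_pos: [468.9, -327.2, 174.0]
tcp_rot: [-3.142, 0.0, -0.117]
ft_force: [-0.1, 0.8, 0.5]
opening: 0.603
[468.91278838225054, -327.2417040602668, 173.98192956646565] [-3.141552692118995, 0.0001398981379707731, -0.11726373861108641] 12.125
[(0.93, [468.3, -327.0, 7.0]), (0.79, [364.8, -558.7, 2.7]), (0.69, [549.7, -429.4, 6.3])]
0.93 362.145732130465 110.28487161693269 [ 80.60027759 196.80152672 180.48091603]
[[310. 104.]
 [322.  77.]
 [415. 117.]
 [403. 144.]] [[ 562.6 -373.7    9.5]
 [ 587.9 -388.     9.5]
 [ 536.5 -485.     9.5]
 [ 509.3 -472.3    9.5]]
0.67 469.8021491782554 241.95069532237673 [ 69.84639697 176.4664981  161.31731985]
[[443. 221.]
 [467. 209.]
 [498. 269.]
 [474. 281.]] [[ 414.3 -518.5    9.5]
 [ 425.7 -546.1    9.5]
 [ 343.4 -586.3    9.5]
 [ 330.4 -557.6    9.5]]
0.56 277.3360693114455 190.97036023711811 [149.88007296 156.91564067 184.31098951]
[[265. 146.]
 [289. 146.]
 [289. 237.]
 [265. 237.]] [[ 524.9 -320.1    9.5]
 [ 521.8 -346.5    9.5]
 [ 415.6 -335.     9.5]
 [ 418.9 -306.4    9.5]]
```

View pics/w5.png

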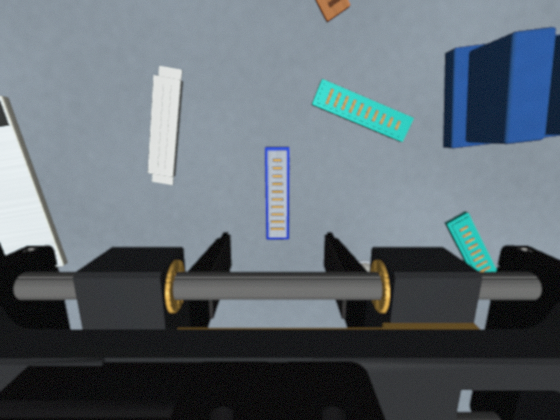

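The blue comb is at (277,191), aligned with the tool and centred within 1–2 mm. I'll descend and grip.

```bash
python3 -m pendant '[0.003,0,0.08,0,-0.2, 0,0,0.13,0,-0.2, 0,0,0.13,0,-0.2, 0,0,0.06,0,-0.2, 0,0,0.02,0,-0.2, 0,0,0.009,0,-0.2, 0,0,0,0,-0.2]'
```

```text
t: 13.15
eef_pos: [470.3, -328.1, 3.3]
tcp_rot: [3.141, -0.001, -0.121]
ft_force: [0.1, 1.0, -0.6]
opening: 0.604
```

```bash
python3 -m pendant '[0,0,0.001,0,1, 0,0,0,0,1, 0,0,0,0,1, 0,0,0,0,1, 0,0,0,0,1, 0,0,0,0,1]'; python3 -m pendant '[0,0,0,0,1, 0,0,0,0,1]'
```

```text
t: 13.9
eef_pos: [470.0, -328.0, 2.2]
tcp_rot: [3.141, -0.0, -0.121]
ft_force: [-1.0, 0.3, 4.3]
opening: 0.289
t: 14.15
eef_pos: [470.0, -327.9, 2.2]
tcp_rot: [3.141, -0.0, -0.121]
ft_force: [-1.5, 1.0, 4.8]
opening: 0.288
```

The opening of 27.4 mm matches the 28 mm comb. I'll lift it and carry it over the bed.

```bash
python3 -m pendant '[0,0,-0.05,0,1, 0,0,-0.1,0,1, 0,0,-0.075,-0.0501,1, 0,0,0,0,1, 0.01,-0.1,0,0,1, 0.015,-0.14,0,0,1, 0.015,-0.14,0,0,1, 0.015,-0.14,0,0,1, 0.015,-0.14,0,0,1, 0.007,-0.12,0,0,1]'; python3 -m pendant '[0,-0.07,0,0,1, 0,-0.0235,0,0,1, 0,0,0,0,1, 0,0,0,0,1]'
python3 - <<'E'
from h import *
s,im=snap('wrist','w6');print(s['eef_pos'].tolist(),s['tcp_rot'].tolist(),s['t'])
print(lm('comb_center','wrist'),lm('pad','wrist'),lm('jig_bed','wrist'))
E
```

```text
t: 15.4
eef_pos: [488.8, -13.0, 90.8]
tcp_rot: [-3.141, 0.002, 0.034]
ft_force: [1.0, 0.2, -0.9]
opening: 0.296
t: 15.9
eef_pos: [488.1, 21.5, 91.7]
tcp_rot: [3.141, 0.0, 0.035]
ft_force: [-0.7, -0.7, -0.3]
opening: 0.291
[488.12460412153126, 21.478892689476513, 91.71783763103367] [3.141487249230451, 0.0003406881201706291, 0.034587678495201724] 15.9
[(0.67, [484.5, 24.9, 94.3])] [(0.72, [551.3, 26.9, 39.9])] []
```

View pics/w6.png

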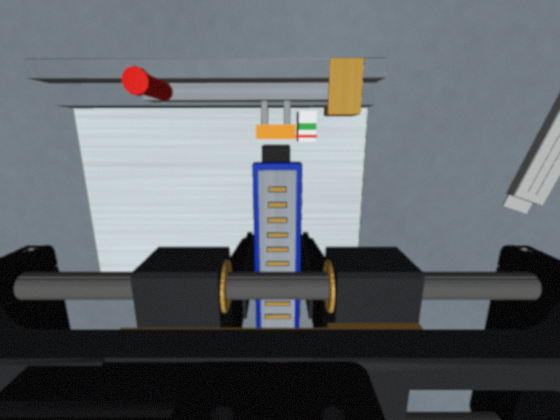

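```bash
python3 - <<'E'
from h import *
im=cv2.imread('pics/w6.png');cv2.imwrite('pics/w6z.png',cv2.resize(im[90:250,200:350],None,fx=3.75,fy=3.75,interpolation=cv2.INTER_CUBIC))
E
```

```text
(no output)
```

View pics/w6z.png

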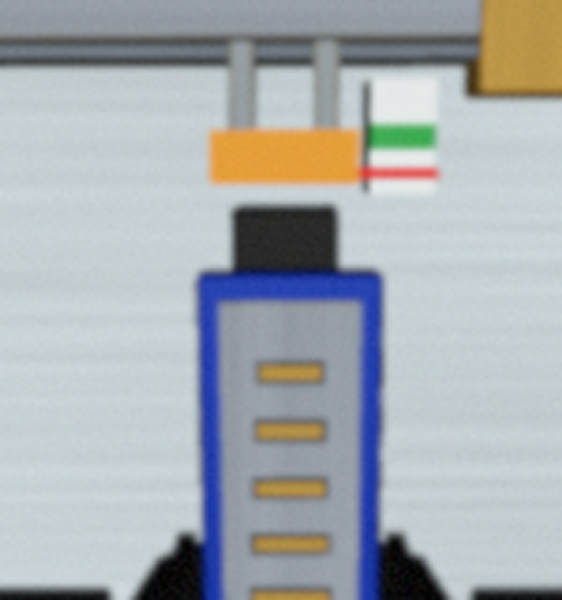

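```bash
python3 - <<'E'
from h import *
s=dict(eef_pos=np.array([488.1246,21.4789,91.7178]),tcp_rot=np.array([3.141487,.00034,.034588]))
g=lambda z:np.array(z)/3.75+[200,90]
def rep(n,z,h):
    w=back('wrist',s,g(z),h);d=w-[508,23,0];a=.0365;R=np.array([[np.cos(a),np.sin(a)],[-np.sin(a),np.cos(a)]])
    print(n,(d[:,:2]@R.T).round(1).tolist(),(d[:,:2]@R.T).mean(0).round(1))
rep('bed',[[233,209],[337,209]],34);rep('pad',[[210,183],[361,183]],47.5)
rep('comb',[[200,273],[382,273]],91.7-2.2+9.5)
rep('combmid',[[208,560],[377,560]],91.7-2.2+9.5)
E
```

```text
bed [[39.6, 10.8], [39.5, -10.1]] [39.5  0.3]
pad [[44.9, 14.4], [44.8, -14.0]] [44.9  0.2]
comb [[33.1, 12.5], [33.0, -14.0]] [33.  -0.7]
combmid [[-11.3, 12.3], [-11.4, -14.1]] [-11.3  -0.9]
```

Comb is parallel and 1 mm off to −y. I'll correct that and lower.

```bash
python3 -m pendant '[0,-0.0028,0.06,0,1, 0,0,0.05,0,1, 0,0,0.02,0,1, 0,0,0,0,1, 0,0,0,0,1]'; python3 -m pendant '[0,0,0.003,0,1, 0,0,0,0,1]'
```

```text
t: 16.73
eef_pos: [488.4, 23.4, 40.6]
tcp_rot: [3.141, -0.001, 0.036]
ft_force: [0.3, 0.3, -0.9]
opening: 0.289
t: 16.98
eef_pos: [488.1, 23.5, 39.1]
tcp_rot: [3.141, -0.0, 0.036]
ft_force: [-0.4, 0.4, 0.2]
opening: 0.292
```

```bash
python3 -m pendant '[0,0,0.003,0,1, 0,0,0,0,1, 0,0,0,0,1]'; python3 - <<'E'
from h import *
s,im=snap('wrist','w7');print(s['eef_pos'].tolist(),s['tcp_rot'].tolist(),s['t'])
cv2.imwrite('pics/w7z.png',cv2.resize(im[90:250,200:350,::-1],None,fx=3.75,fy=3.75,interpolation=cv2.INTER_CUBIC))
E
```

```text
t: 17.35
eef_pos: [488.0, 23.5, 37.6]
tcp_rot: [3.142, 0.0, 0.036]
ft_force: [0.1, 0.7, -1.4]
opening: 0.293
[488.04387396505064, 23.502905810410287, 37.59139845626903] [3.141514243940773, 4.076011522813339e-05, 0.036097509652140314] 17.35
```

View pics/w7z.png

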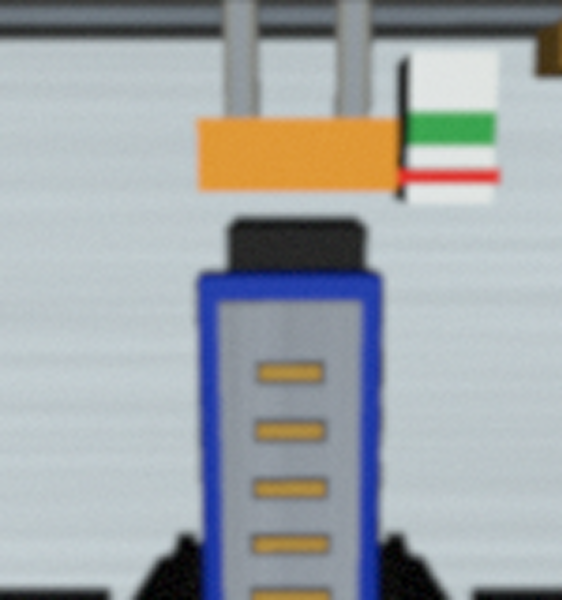

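```bash
python3 - <<'E'
from h import *
s=dict(eef_pos=np.array([488.04387,23.5029,37.5914]),tcp_rot=np.array([3.141514,.00004,.0361]))
g=lambda z:np.array(z)/3.75+[200,90]
def rep(n,z,h):
    w=back('wrist',s,g(z),h);d=w-[508,23,0];a=.0365;R=np.array([[np.cos(a),np.sin(a)],[-np.sin(a),np.cos(a)]])
    print(n,(d[:,:2]@R.T).round(1).tolist(),(d[:,:2]@R.T).mean(0).round(1))
rep('bed',[[228,222],[366,222]],34);rep('pad',[[198,190],[401,190]],47.5)
rep('comb',[[200,273],[382,273]],37.6-2.2+9.5)
rep('combmid',[[208,560],[377,560]],37.6-2.2+9.5)
E
```

```text
bed [[39.8, 11.0], [39.8, -10.2]] [39.8  0.4]
pad [[44.9, 14.5], [44.9, -14.1]] [44.9  0.2]
comb [[33.1, 14.6], [33.0, -11.9]] [33.   1.4]
combmid [[-11.3, 14.3], [-11.4, -12.0]] [-11.3   1.2]
```

```bash
python3 -m pendant '[0,0.0025,0,0,1, 0,0,0.0025,0,1, 0,0,0,0,1]'; python3 -m pendant '[0,0,0.0025,0,1, 0,0,0,0,1]'
```

```text
t: 17.77
eef_pos: [488.0, 22.5, 36.5]
tcp_rot: [3.142, 0.0, 0.036]
ft_force: [-0.5, -1.0, 0.6]
opening: 0.294
t: 18.02
eef_pos: [488.1, 22.5, 36.2]
tcp_rot: [3.141, -0.0, 0.036]
ft_force: [-2.8, -0.1, 9.6]
opening: 0.289
```

Contact with the bed is firm at 36.2 mm, as predicted. I'll lighten it and advance slowly to the pad.

```bash
python3 -m pendant '[0,0,-0.0012,0,1, 0.01,0,0,0,1, 0.01,0,0,0,1, 0.005,0,0,0,1, 0,0,0,0,1]'; python3 -m pendant '[0.0025,0,0,0,1, 0.0025,0,0,0,1, 0,0,0,0,1]'
```

```text
t: 18.65
eef_pos: [497.4, 23.0, 36.2]
tcp_rot: [-3.141, 0.002, 0.036]
ft_force: [-5.0, 0.8, 7.8]
opening: 0.291
t: 19.02
eef_pos: [499.2, 23.1, 36.2]
tcp_rot: [-3.141, 0.002, 0.036]
ft_force: [-4.6, -0.2, 8.0]
opening: 0.294
```

```bash
python3 - <<'E'
from h import *
s,im=snap('wrist','w8');print(s['eef_pos'].tolist(),s['ft_force'],s['t'])
cv2.imwrite('pics/w8z.png',cv2.resize(im[90:250,200:350,::-1],None,fx=3.75,fy=3.75,interpolation=cv2.INTER_CUBIC))
E
```

```text
[499.2122553604841, 23.059542145059737, 36.19082853365235] [-4.59245002 -0.1583707   8.01868284] 19.025
```

View pics/w8z.png

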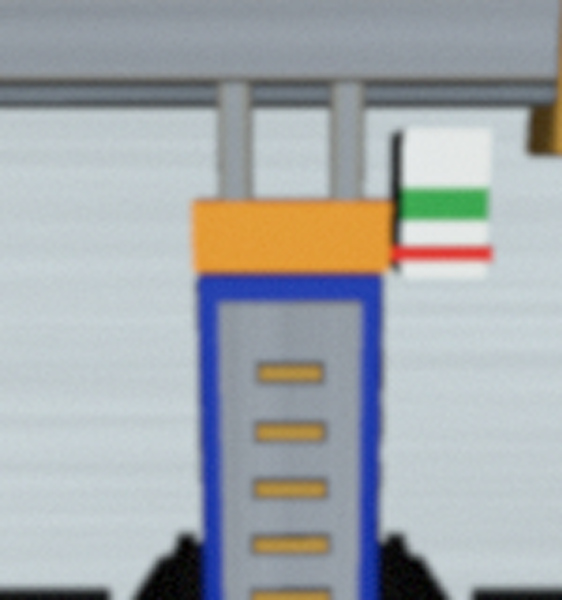

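The comb end at (290,275) is just meeting the pad, centred, with the pointer still unloaded. I'll ease the down-force and then push in small steps.

```bash
python3 -m pendant '[0,0,-0.0008,0,1, 0,0,0,0,1]';  python3 -m pendant '[0.0025,0,0,0,1, 0.0025,0,0,0,1, 0,0,0,0,1]'
```

```text
t: 19.32
eef_pos: [500.2, 22.9, 36.3]
tcp_rot: [3.141, -0.0, 0.036]
ft_force: [-0.7, -0.4, 0.1]
opening: 0.292
t: 19.7
eef_pos: [501.9, 23.0, 36.3]
tcp_rot: [3.142, 0.001, 0.036]
ft_force: [-2.3, -0.2, 0.3]
opening: 0.289
```

```bash
python3 -m pendant '[0.0025,0,0,0,1, 0.0025,0,0,0,1, 0,0,0,0,1]'; python3 -m pendant '[0.0025,0,0,0,1, 0.0025,0,0,0,1, 0,0,0,0,1]'
python3 - <<'E'
from h import *
s,im=snap('wrist','w9');print(s['eef_pos'].tolist(),s['ft_force'],s['t'])
cv2.imwrite('pics/w9z.png',cv2.resize(im[90:250,200:350,::-1],None,fx=3.75,fy=3.75,interpolation=cv2.INTER_CUBIC))
E
```

```text
t: 20.08
eef_pos: [503.8, 23.1, 36.3]
tcp_rot: [3.142, 0.001, 0.036]
ft_force: [-3.1, -0.4, -0.5]
opening: 0.288
t: 20.45
eef_pos: [505.6, 23.2, 36.3]
tcp_rot: [-3.142, 0.001, 0.036]
ft_force: [-5.9, -1.5, 0.5]
opening: 0.288
[505.6179621888252, 23.190870136699612, 36.297055560782] [-5.85351358 -1.48144541  0.48550669] 20.45
```

View pics/w9z.png

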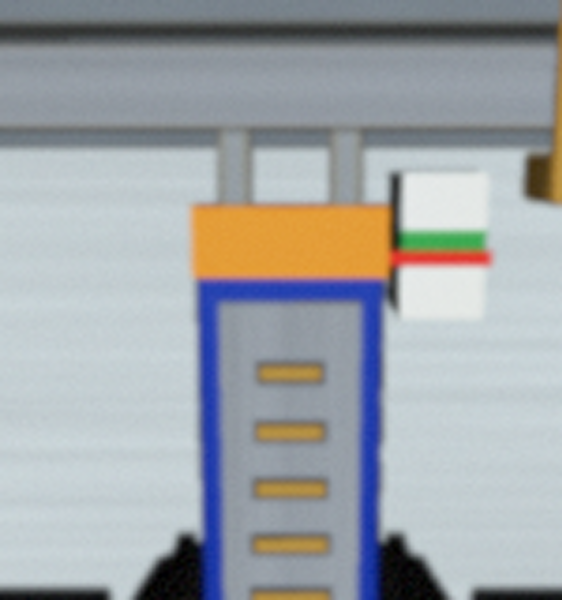

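The pointer at (440,258) has just reached the green mark, with a push of about 5.5 N. I'll add under 2 mm and a trace of down-force.

```bash
python3 -m pendant '[0.002,0,0.0006,0,1, 0.002,0,0,0,1, 0,0,0,0,1, 0,0,0,0,1]'
python3 - <<'E'
from h import *
F=[]
s,im=snap('wrist','wA')
for i in range(6):
    env.read_camera('wrist');F.append(env.state()['ft_force'])
print(s['eef_pos'].tolist(),s['tcp_rot'],np.mean(F,0),s['t'])
cv2.imwrite('pics/wAz.png',cv2.resize(im[90:250,200:350,::-1],None,fx=3.75,fy=3.75,interpolation=cv2.INTER_CUBIC))
snap('side','sA');snap('top','tA')
cv2.imwrite('pics/tAz.png',cv2.resize(cv2.imread('pics/tA.png')[120:300,180:480],None,fx=2.6,fy=2.6))
E
```

```text
t: 21.0
eef_pos: [506.9, 23.3, 36.3]
tcp_rot: [-3.142, 0.002, 0.036]
ft_force: [-7.9, -1.0, 3.9]
opening: 0.29
[506.93896121417237, 23.259070382928716, 36.25479339511876] [-3.14155333e+00  1.55946395e-03  3.61501627e-02] [-7.73937123 -0.33631953  4.02081276] 21.0
```

View pics/wAz.png

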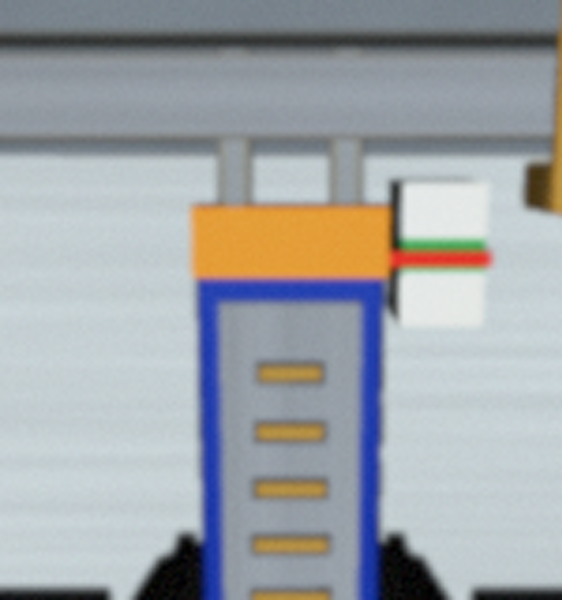

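View pics/tAz.png

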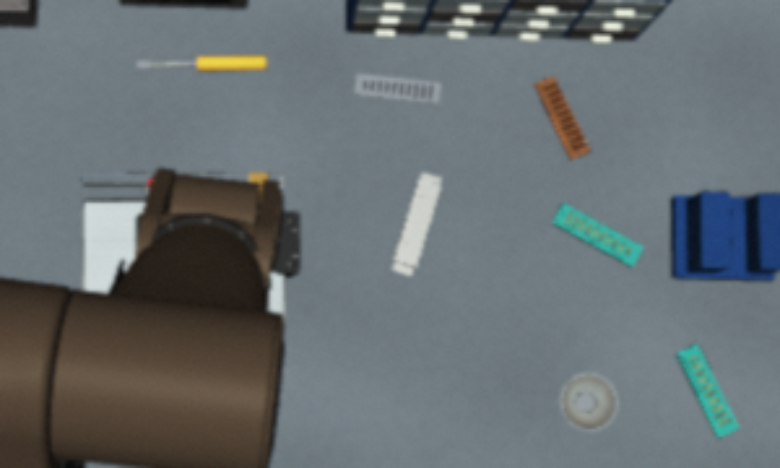

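```bash
python3 -m pendant '[0.0018,0,0,0,1, 0,0,0,0,1, 0,0,0,0,1, 0,0,0,0,1]'
python3 - <<'E'
from h import *
s,im=snap('wrist','wB');F=[]
for i in range(8):
    env.read_camera('wrist');F.append(env.state()['ft_force'])
print(s['eef_pos'].tolist(),s['tcp_rot'],np.mean(F,0),s['t'])
cv2.imwrite('pics/wBz.png',cv2.resize(im[40:250,80:360,::-1],None,fx=2.8,fy=2.8,interpolation=cv2.INTER_CUBIC))
E
```

```text
t: 21.95
eef_pos: [507.4, 23.3, 36.2]
tcp_rot: [-3.142, 0.002, 0.036]
ft_force: [-9.1, 0.4, 6.0]
opening: 0.287
[507.40944472032425, 23.298755843300498, 36.2217012385783] [-3.14151549e+00  2.08987023e-03  3.62242863e-02] [-8.24531788 -0.76011554  4.60486921] 21.95
```

View pics/wBz.png

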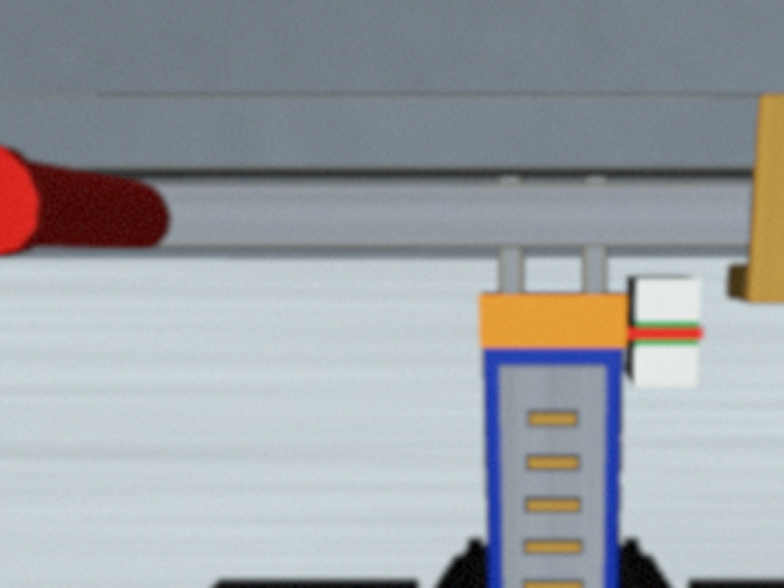

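View pics/sA.png

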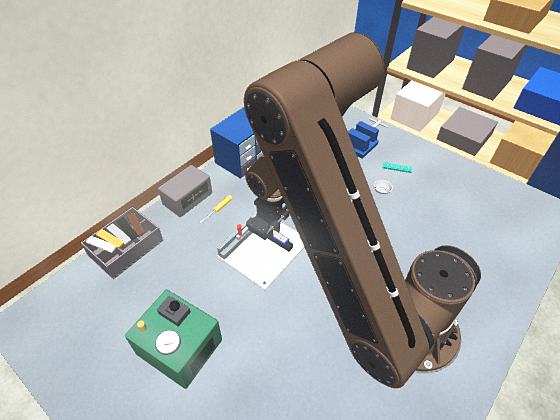

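The pointer is in the middle of the green mark, the comb is centred on the pad and the bolt is still in the keeper. The push is steady, so I'm handing in.

```bash
python3 -c "
from cell import env
env.job_done();s=env.state();print(s['t'],s['ft_force'],s['opening'])"
```

```text
the job is handed in; nothing more can be done
the job is handed in; nothing more can be done
```

The job is handed in, at about 22 s of robot time. The bolt is home, and the gripper is still holding the blue comb flat on the bed, pressed against the pad.

- **Bolt:** I slid it by the pinched red knob until it met its stop (30 N, no further travel). The wrist picture shows its end inside the keeper and the pad across the end of the bed.
- **Comb:** I set it down on the bed parallel to it and within about 1 mm of centre, then advanced in small steps until it met the pad.
- **Push at the end:** The red pointer is in the middle of the green mark, which is about 7 mm of travel or 7 N. The wrist force along the bed read about 8.2 N averaged (single readings up to 9.1 N). I put the difference down to friction on the bed, from about 4.6 N of downward force.
- **Everything else:** The bystanders I could see in the last pictures look undisturbed, and I did not go near the pump's toggle.

I could not read the robot's state after handing in, so I have no force or grip reading from that last second.

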